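Load a dish into the dark chamber

TASK

Load the dish carrier into the dark-adaptation chamber: press the long bar beside the loading tray right down with one fingertip, which swings the spring lid open, and keep it down while the other fingertip pushes the carrier by its upright finger plate along the tray until its dish block is fully home against the back wall; then let the bar go, so that the lid springs shut behind the block, and take the hand away. Open the lid before the carrier reaches it, never run the carrier against the lid's front blade or let the blade down on it, and do not lift the carrier. Leave the vial, the dish and the filter ring near the chamber where they are.

Things in the scene. Friction and masses are not known exactly. Their poses are not given: they have to be found in the camera images.
- chamber: Dark-adaptation chamber, fixed: aluminium loading tray (x -156 to +62, y -40 to +50, top at z 3) whose far end carries a grey three-walled housing (walls to z 31) roofed by a black spring lid. Origin: on the bench, lane centre, under the shut lid's front face; x into the housing, y left, z up. Guide rails: inner faces y +-25, tops z 8, x -150 to 0. Lane as wide inside.
- back_stop (a point): Middle of the housing's back wall, the stop for the carrier's block: chamber (+56, 0, +10). The housing is 60 wide; the lid's top is at z 35, the capped round optics port on the lid reaches z 56.
- lid_hinge (a point): Point on the lid's hinge line at chamber (0, +40, +22). The hinge is a steel tube of radius 4 parallel to the chamber's x, between tray and press bar, from x -157 to +62, with bearings of radius 7 (up to z 29) at x -150, -18 and +57.
- carrier: Loose dish carrier, about 120 g, on the tray before the lid: grey block 50 (x) x 46 x 13 high with a small dish sunk in it, behind it a neck 20 wide and 3 thick that ends in an upright finger plate. Origin: centre of the block's underside, x the way it is pushed, z up. Fully home its origin is at chamber (+31, 0, +3); the block then lies wholly behind the lid's blade, the neck in its notch.
- plate_face (a point): On the carrier: middle of the finger plate's robot-side face, which is the one to push, at carrier (-79, 0, +12). The plate is 32 wide (y), 4 thick (x) and 24 high, so its top is 27 above the bench. With the carrier home this point is at chamber x -48.
- shutter (a joint): Hinge of lid, blade and press bar (one rigid piece). 0 = shut, 0.78 = bar level, 0.85 = hard stop. A spring shuts it as soon as it is let go; 2 to 5 N on the bar hold it open. From 0.60 up the block passes freely under the blade. Open, the lid stands over the housing only (chamber x >= 0), its free edge up to 82 above the bench.
- press_bar (a point): Aluminium press bar, 132 (x) x 26 (y) x 3, left of the tray and parallel to it, ribbed on top; covers chamber x -160 to -28, so a fingertip can slide along it while it stays down. This point: middle of its top face. Shut: at chamber (-94, +68, +32), face tilted 0.78 rad towards the lane, outer edge at z 42. Pressed level (0.78): at chamber (-94, +67, +10).
- lid_blade (a point): Front blade of the lid: black plate 53 wide (y), 3 thick (x), hanging across the lane from the lid down to 6 above the bench, with a notch 26 wide and 4 high for the carrier's neck. This point: middle of its lower edge, front face; chamber (0, 0, +6) when shut.
- spare_vial: Glass vial with a black screw cap, 23 wide, 56 high, standing on the bench right of the tray; leave it alone. Origin: centre of the underside.
- spare_dish: Empty shallow petri dish, 66 wide, 13 high, right of the housing; leave it alone. Origin: centre of the underside.
- filter_ring: Grey knurled filter ring with dark blue glass, 36 wide, 12 high, left of the housing; leave it alone. Origin: centre of the underside.

How it is judged:
By the outcome, as a careful person would: the job done as asked, in the order asked, and still so for the second after the job is handed in, with the robot touching nothing.
It also fails if it takes over 38 s, if anything falls off the work surface, if the arm or the gripper's body presses on something with over 40 N, if the wrist force passes 120 N, or if a joint passes its speed limit or range.

ROBOT

A 6-joint arm with a two-finger parallel gripper is mounted at the origin on a cart in front of the work surface, level with it; the furniture and walls round the work are solid. World frame = base frame: x ahead of the robot, y to its left, z up, the work surface at z = 0. Lengths are in mm, angles in rad, forces in N, time in s.
With the tool pointing down it reaches from about 375 to 975 mm from the base axis. Payload 3.8 kg.
Tool frame: the origin (TCP) lies between the finger pads; the fingertips stand 8 mm ahead of it and the grasp point (between the pads) lies 11 mm behind it; z points along the fingers, y is the line along which they close (so a half turn about z gives the same grasp; the last joint's range is limited). The gripper opens to 88 mm and grips with 3 to 60 N. Pads are 18 mm wide; open, the fingers measure 123 mm over their backs; the gripper's body (75 mm by 187 mm) begins 45 mm behind the grasp point.
Start: joints at [1.108, 0.264, 1.604, -0, 1.274, -0.037], TCP at [278.806, 614.724, 246.706] pointing down, gripper open.
Joint ranges: [-2.63, 2.63], [-0.94, 2.18], [0.31, 2.57], [-1.31, 4.45], [0, 2.66], [-2.55, 2.55]. Speed limits (rad/s): [2.57, 2.57, 3.14, 3.14, 3.14, 3.14].

INTERFACE

Orientations are given as a unit quaternion [x, y, z, w].
In Python, from rig import read_state, grab_frame, close_job gives the robot as it stands.
- The arm moves only by the tool servo_tool, never from a script. Its argument "deltas" is a list of rows, each an object with "xyz": the shift along the world's x, y, z in mm, a list of three; "roll": the turn about the world's z in rad. In form: [{"xyz": [x, y, z], "roll": roll}, ...]. A call has 1 to 10 rows; each row is the pose to reach, as a shift and turn from the pose commanded when the call began; what a row does not reach only later rows make up. A row lasts 1/8 s, in which the tool goes at most 62.5 mm and 10.7 degrees, less where a joint would pass 70% of its speed; a pose out of reach is approached as far as the arm can. A call with a gripper value outside its range is refused whole. "grip" is the opening, from -1 (shut) to 1 (fully open), so that 0 is half open, set as the call begins (left out, the last holds). The fingers move at their own pace and stop on an object; "grip_force" is the grip in N (left out, the last holds). Time passes only in rows, so rows that repeat a pose let the fingers close. It gives the time, the measured TCP pose, the force, the opening and the grip force at its end, in the units of the state.
- read_state(): the state, without advancing time (a new reading comes with each control period).
- grab_frame(name): name is "scene" or "side" or "wrist"; returns a dict with "pixels" (420x560x3 uint8, red, green, blue), "range_z" (420x560 float32, mm along the optical axis (not along the pixel's ray), 0 where there is no reading), "intrinsics" (3x3 intrinsics, pixels), "rvec" (rotation vector, rad) and "tvec" (3), from world to camera coordinates, as OpenCV has them. Camera axes: x right, y down, z forward; pixel columns grow to the right and rows downward; lengths in mm; the calibration is good to about 2 mm. A picture is of the moment at which its call begins.
- close_job(): hands the job in; it is judged then, once.
The state is a dict: "time": time; "joints": joint angles; "qd": joint speeds; "tau": joint torques, N m; "tool_pos": TCP position; "eef_rot": TCP orientation; "force": force on the tool from outside, world axes, zero at the start; "torque": the same for the moment, N m; "opening": finger opening in mm; "gripper_force": force on a finger pad.
Only numpy, scipy, OpenCV 4.12 (cv2) and the standard library are available. Lean on these libraries where they do the work, as an engineer would, in place of code of your own. Each camera call takes 0.05 s, during which the arm holds its last target. There are 200 camera calls.

## Working session

There is one attempt and no reset: what is moved stays moved. The work goes in short steps, Python scripts to look and compute and a tool call to move; the robot and the scene stay as the last step left them, time stands still between calls to the robot, and variables do not carry over. Pictures are saved under pics/ and viewed, at most 10 in all, crops included, and the job is handed in when it is done.

Besides the shell and the picture viewer there is one more tool, called after ">>>" as a command line: name --argument value ..., lists and objects as JSON in quotes. servo_tool: Moves the arm, as the interface text tells. Its arguments: {"type":"object","properties":{"deltas":{"type":"array"},"grip":{"type":"number"},"grip_force":{"type":"number"}},"required":["deltas"]}

```bash
mkdir -p pics
cat > h.py <<'E'
import numpy as np, cv2
from rig import *
def save(n,f): 
    fr=grab_frame(n); cv2.imwrite(f,fr["pixels"][:,:,::-1]); np.savez(f[:-4]+".npz",**fr); return fr
def pt(fr,u,v):
    z=float(fr["range_z"][v,u]); K=fr["intrinsics"]
    c=np.array([(u-K[0,2])/K[0,0]*z,(v-K[1,2])/K[1,1]*z,z])
    R=cv2.Rodrigues(np.array(fr["rvec"],float))[0]
    return (R.T@(c-np.array(fr["tvec"]).ravel())).round(1)
E
python3 - <<'E'
from h import *
for n in("scene","side"): save(n,f"pics/{n}0.png")
s=read_state(); print(s)
E
```

```text
{'time': 0.1, 'joints': array([ 1.10811653e+00,  2.64656306e-01,  1.60524593e+00, -2.23923187e-05,
        1.27373286e+00, -3.68704679e-02]), 'qd': array([-0.00060463, -0.00088431, -0.00183631,  0.00187931, -0.00038796,
       -0.00044342]), 'tau': array([-8.94332152e-04, -5.03619254e+01, -3.58071291e+01,  7.29809026e-02,
        2.32187501e-02, -4.82388009e-05]), 'tool_pos': array([278.51696542, 614.1544656 , 245.52242319]), 'eef_rot': array([ 2.11296544e-01,  9.77421469e-01, -9.92174126e-04, -2.42060836e-04]), 'force': array([0.82325537, 0.25718692, 0.57772552]), 'torque': array([ 0.02674176, -0.00242653, -0.06793752]), 'gripper_force': 0.0, 'opening': 87.71384752452352}
```

View pics/scene0.png

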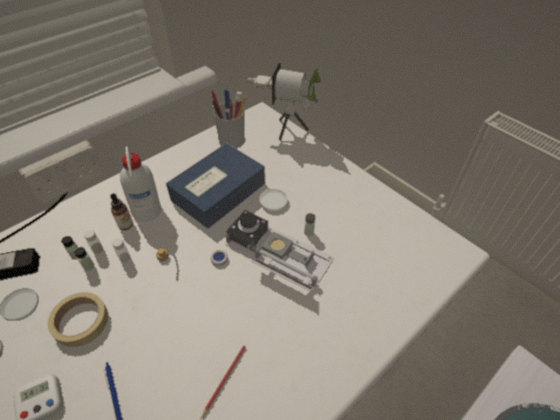

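View pics/side0.png

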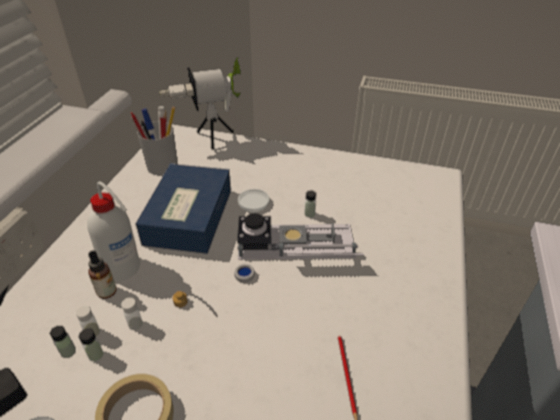

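The chamber appears in the scene view at about (230–330, 215–285) and in the side view at about (238–356, 215–258). Next I'll enlarge both regions and read coordinates.

Run:
```python
from h import *
a=cv2.imread("pics/scene0.png")[200:292,220:340]; b=cv2.imread("pics/side0.png")[195:270,230:365]
cv2.imwrite("pics/c0.png",cv2.resize(a,None,fx=6,fy=6,interpolation=cv2.INTER_CUBIC))
cv2.imwrite("pics/c1.png",cv2.resize(b,None,fx=5.9,fy=5.9,interpolation=cv2.INTER_CUBIC))
for n,P in(("scene",[(247,222),(218,257),(273,200),(310,217),(278,245),(316,282),(330,262)]),("side",[(254,222),(244,271),(253,200),(310,195),(293,236),(356,256),(353,230),(333,232)])):
    f=np.load(f"pics/{n}0.npz")
    print(n,f["intrinsics"][0,0])
    for u,v in P: print(u,v,pt(f,u,v))
```

```text
scene 410.8706333255564
247 222 [661.6  55.4  54.2]
218 257 [660.  137.    7.4]
273 200 [701.2 -51.2  12.9]
310 217 [583.6 -51.4  55.5]
278 245 [599.1  24.7   9.6]
316 282 [476.9  34.8  21.5]
330 262 [499.  -31.    1.2]
side 452.4369961475057
254 222 [666.6  57.3  55.6]
244 271 [660.6 136.2  10.5]
253 200 [705.3 -49.5  12.6]
310 195 [585.5 -43.5  57.9]
293 236 [599.5  30.1  12.6]
356 256 [477.8  37.8   1.6]
353 230 [461.1 625.7 613.8]
333 232 [527.   15.2  28.6]
```

View pics/c0.png

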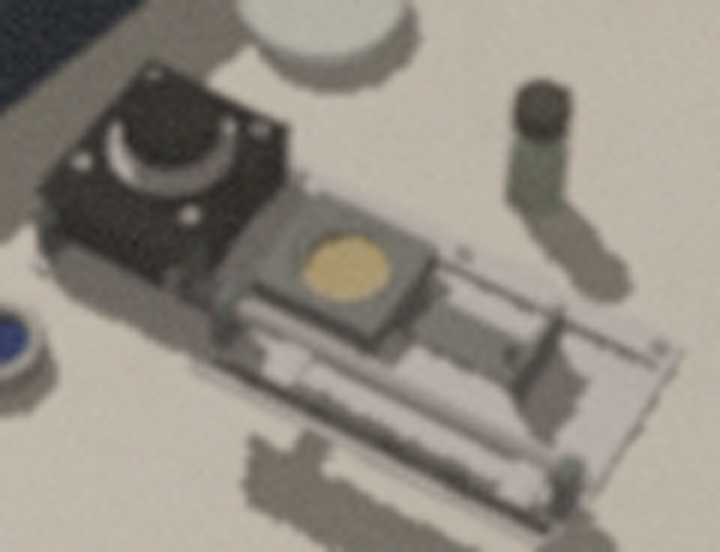

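View pics/c1.png

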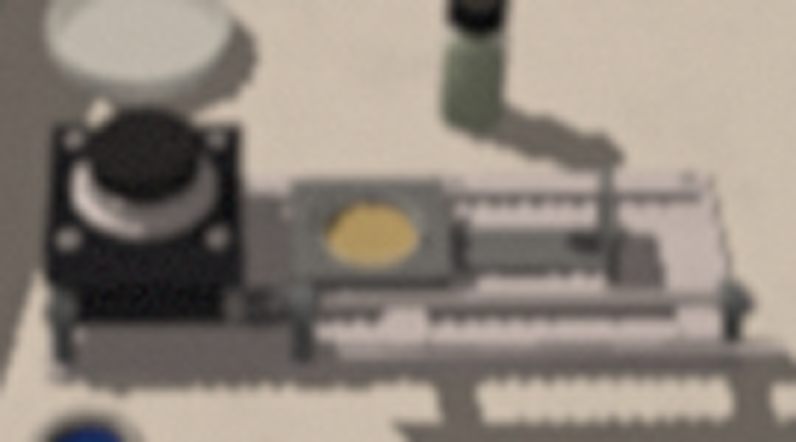

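The crops show lid corners at scene crop (288,125), (155,62) and (42,190), the near right tray corner at (680,350), and the finger plate at (515–560, 310–385). The matching side crop points are lid (242,125), (55,130) and tray (715,178). I'll fit the pose from these.

```bash
cat > fit.py <<'E'
from h import *
from scipy.optimize import least_squares
def proj(fr,P): return cv2.projectPoints(np.array(P,float).reshape(-1,1,3),np.array(fr["rvec"],float),np.array(fr["tvec"],float),np.array(fr["intrinsics"],float),None)[0].reshape(-1,2)
def w(p,P): c,s=np.cos(p[2]),np.sin(p[2]); P=np.array(P,float); return np.c_[p[0]+c*P[:,0]-s*P[:,1],p[1]+s*P[:,0]+c*P[:,1],P[:,2]]
E
python3 - <<'E'
from fit import *
S=np.load("pics/scene0.npz");D=np.load("pics/side0.npz")
A=[((0,-30,35),(288,125)),((62,-30,35),(155,62)),((-156,-40,3),(680,350)),((-150,40,29),(568,465))]
B=[((0,-30,35),(242,125)),((62,-30,35),(55,130)),((-156,-40,3),(715,178)),((-150,40,29),(738,287)),((-18,40,29),(303,285))]
CA=[((-77,-16,27),(560,308)),((25,-23,13+3),(328,190)),((-25,-23,16),(437,250)),((-25,23,16),(378,335))]
CB=[((-77,-16,27),(606,165)),((25,-23,16),(293,182)),((-25,-23,16),(447,182)),((25,23,16),(293,277))]
def res(p):
    r=[]
    for f,L,C,k,o in((S,A,CA,6,(220,200)),(D,B,CB,5.9,(230,195))):
        X=[a for a,_ in L]+[(a[0]+p[3],a[1]+p[4],a[2]) for a,_ in C]
        U=np.array([u for _,u in L+C])/k+o
        r.append(proj(f,w(p,X))-U)
    return np.concatenate(r).ravel()
s=least_squares(res,[640,50,0.1,-45,0],loss="soft_l1"); print(s.x.round(3)); print(s.fun.reshape(-1,2).round(1))
p=s.x;print(w(p,[(-145,32,60),(-100,20,100)]).round(1))
for n in("wrist",):
    f=grab_frame(n);R=cv2.Rodrigues(np.array(f["rvec"],float))[0];print((-R.T@np.array(f["tvec"]).ravel()).round(),R.round(2),f["intrinsics"][0,0])
E
```

```text
[ 6.38258e+02  3.94200e+01  2.88000e-01 -4.05880e+01 -1.28600e+00]
[[ 0.1  0.2]
 [-1.6 -0.8]
 [ 0.4 -0.4]
 [-0.8  0.5]
 [-0.1 -0.4]
 [-1.8 -0.3]
 [ 0.  -0.6]
 [-1.4  0.5]
 [ 0.8 -0.3]
 [ 0.  -0.9]
 [-0.3 -1. ]
 [-0.   0.3]
 [ 0.5  1. ]
 [ 1.   0.2]
 [ 0.3 -0.7]
 [ 0.1 -0.8]
 [ 0.7  0.3]]
[[490.1  28.9  60. ]
 [536.7  30.2 100. ]]
[206. 647. 384.] [[ 0.41  0.91 -0.  ]
 [ 0.87 -0.39  0.3 ]
 [ 0.28 -0.13 -0.95]] 359.16811577003733
```

>>> servo_tool --deltas '[{"xyz": [21, -58, 0], "roll": 0.07}, {"xyz": [42, -117, 0], "roll": 0.14}, {"xyz": [63, -175, 0], "roll": 0.21}, {"xyz": [84, -234, 0], "roll": 0.29}, {"xyz": [105, -293, 0], "roll": 0.36}, {"xyz": [126, -351, 0], "roll": 0.43}, {"xyz": [147, -410, 0], "roll": 0.5}, {"xyz": [168, -468, -20], "roll": 0.57}, {"xyz": [190, -527, -40], "roll": 0.64}, {"xyz": [211, -586, -60], "roll": 0.714}]' --grip 0.18

```text
time: 1.4
tool_pos: [487.2, 35.1, 189.1]
eef_rot: [-0.145, 0.989, 0.0, 0.0]
force: [0.9, 0.0, -0.0]
opening: 52.2
gripper_force: 0.0
```

>>> servo_tool --deltas '[{"xyz": [0, 0, 0], "roll": 0}, {"xyz": [0, 0, 0], "roll": 0}, {"xyz": [0, 0, 0], "roll": 0}]'

```text
time: 1.78
tool_pos: [486.8, 38.4, 190.1]
eef_rot: [-0.144, 0.99, 0.0, 0.0]
force: [-0.5, -0.1, 0.1]
opening: 51.7
gripper_force: 0.0
```

Run:
```python
from fit import *
f=save("wrist","pics/w1.png"); s=read_state(); print(s["time"],s["tool_pos"],s["eef_rot"],s["opening"],s["force"],s["joints"])
p=[638.3,39.4,.288]
im=cv2.imread("pics/w1.png"); im=cv2.resize(im,None,fx=1.4,fy=1.4)
P=[(0,-30,35),(-156,-40,3),(-156,50,3),(-150,40,29),(-18,40,29),(-160,59,23),(-160,77,42),(-28,77,42),(-28,59,23),(-117.6,-17.3,27),(-117.6,14.7,27),(-15.6,-24.3,16),(-15.6,21.7,16),(-65.6,21.7,16)]
for a in proj(f,w(p,P)): print(a.round(1)); cv2.drawMarker(im,tuple((a*1.4).astype(int).tolist()),(0,0,255),0,9,1)
cv2.imwrite("pics/w1m.png",im)
```

```text
1.825 [486.86170026  38.50143659 190.1181595 ] [-1.44633475e-01  9.89485171e-01  6.57398818e-05  5.00179409e-04] 51.816151487757416 [ 0.24789057 -0.68194783  0.41002167] [ 2.77410087e-02 -4.89052625e-02  2.05650328e+00  2.73545415e-04
  1.13301657e+00 -1.83345628e+00]
[201.4 335.8]
[186.9 170.5]
[284.7 170.6]
[273.6 183.8]
[273.7 316.2]
[295.7 170.9]
[319.  175.8]
[313.6 315.4]
[293.2 303.8]
[209.3 218.6]
[245.2 218.6]
[209.9 310.5]
[255.6 310.6]
[254.8 265.7]
```

View pics/w1m.png

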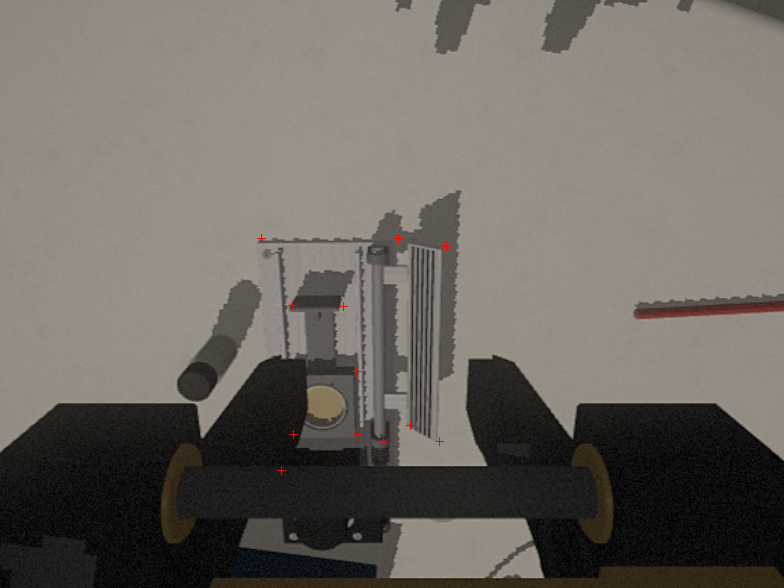

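The wrist view agrees with the fit to within about 2 mm: tray corner (262,240), plate top edge (291–343, 306), bar (411–440, 245) to (438,440). The tool needs to go 10 mm to the chamber's right, then down.

>>> servo_tool --deltas '[{"xyz": [3, -10, 0], "roll": 0}, {"xyz": [3, -10, -40], "roll": 0}, {"xyz": [3, -10, -80], "roll": 0}, {"xyz": [3, -10, -115], "roll": 0}, {"xyz": [3, -10, -130], "roll": 0}, {"xyz": [3, -10, -130], "roll": 0}, {"xyz": [3, -10, -130], "roll": 0}]'

```text
time: 2.7
tool_pos: [491.3, 27.1, 61.0]
eef_rot: [-0.144, 0.99, -0.0, 0.001]
force: [-0.0, 0.1, 0.4]
opening: 52.1
gripper_force: 0.0
```

Run:
```python
from fit import *
f=save("side","pics/s2.png"); s=read_state(); print(s["time"],s["tool_pos"],s["eef_rot"],s["opening"],s["force"])
g=grab_frame("scene")
a=f["pixels"][150:270,240:400][:,:,::-1];b=g["pixels"][170:300,230:400][:,:,::-1]
z=lambda i:cv2.resize(i,(400,300),interpolation=cv2.INTER_CUBIC)
cv2.imwrite("pics/s2c.png",np.hstack([z(a),z(b)]))
```

```text
2.75 [491.42043907  27.08088081  61.20421752] [-1.43690031e-01  9.89621481e-01 -2.36376760e-04  1.56344175e-03] 52.125734572489854 [ 0.29073493 -0.1568474  -0.90795454]
```

View pics/s2c.png

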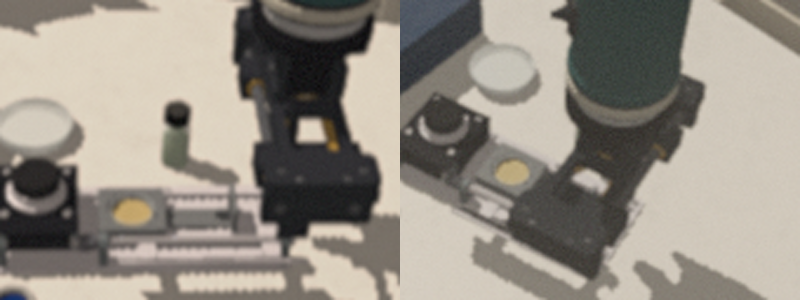

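The gripper sits above the near end of the bar, behind the finger plate, clear of the vial. I'll press down now.

>>> servo_tool --deltas '[{"xyz": [0, 0, -10], "roll": 0}, {"xyz": [0, 0, -16], "roll": 0}, {"xyz": [0, 0, -22], "roll": 0}, {"xyz": [0, 0, -28], "roll": 0}, {"xyz": [0, 0, -33], "roll": 0}, {"xyz": [0, 0, -38], "roll": 0}, {"xyz": [0, 0, -41], "roll": 0}, {"xyz": [0, 0, -43], "roll": 0}, {"xyz": [0, 0, -43], "roll": 0}]'

```text
time: 3.92
tool_pos: [490.8, 25.9, 17.2]
eef_rot: [-0.144, 0.99, -0.001, 0.001]
force: [-0.1, -6.1, 7.8]
opening: 52.0
gripper_force: 4.0
```

Run:
```python
from fit import *
f=save("side","pics/s3.png"); s=read_state(); print(s["time"],s["tool_pos"],s["opening"],s["force"])
g=grab_frame("scene")
a=f["pixels"][150:270,210:370][:,:,::-1];b=g["pixels"][170:300,210:380][:,:,::-1]
z=lambda i:cv2.resize(i,(400,300),interpolation=cv2.INTER_CUBIC)
cv2.imwrite("pics/s3c.png",np.hstack([z(a),z(b)]))
```

```text
3.975 [490.76816441  25.89005416  17.24855045] 51.93394751664558 [-1.67073807 -6.51368901  8.64781654]
```

View pics/s3c.png

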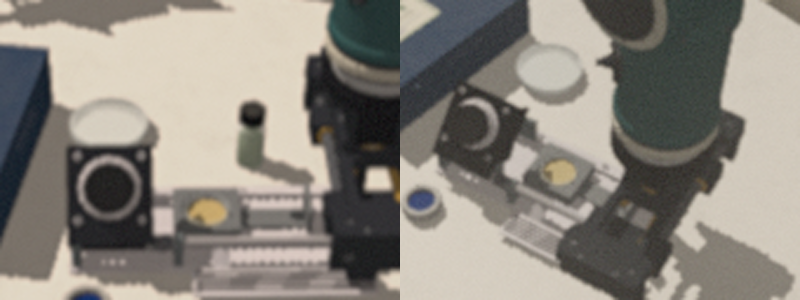

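The lid stands open (scene crop (480,125)) and the bar is level. I'll push along the lane direction (0.959, 0.284).

>>> servo_tool --deltas '[{"xyz": [4.8, 1.4, 0], "roll": 0}, {"xyz": [9.6, 2.8, 0], "roll": 0}, {"xyz": [13.4, 4.0, 0], "roll": 0}, {"xyz": [17.3, 5.1, 0], "roll": 0}, {"xyz": [22, 6.5, 0], "roll": 0}, {"xyz": [27.8, 8.2, 0], "roll": 0}, {"xyz": [33.6, 9.9, 0], "roll": 0}, {"xyz": [39.3, 11.6, 0], "roll": 0}, {"xyz": [45, 13.3, 0], "roll": 0}, {"xyz": [48, 14.2, 0], "roll": 0}]'

```text
time: 5.28
tool_pos: [530.9, 40.8, 15.7]
eef_rot: [-0.144, 0.989, 0.001, -0.008]
force: [-18.2, -3.4, 20.8]
opening: 52.3
gripper_force: 11.3
```

Run:
```python
from fit import *
f=save("side","pics/s4.png"); s=read_state(); print(s["time"],s["tool_pos"],s["opening"],s["force"])
d=s["tool_pos"][:2]-[638.3,39.4];print(d@[.9588,.284],d@[-.284,.9588])
g=grab_frame("scene")
a=f["pixels"][150:270,210:370][:,:,::-1];b=g["pixels"][170:300,210:380][:,:,::-1]
z=lambda i:cv2.resize(i,(400,300),interpolation=cv2.INTER_CUBIC)
cv2.imwrite("pics/s4c.png",np.hstack([z(a),z(b)]))
```

```text
5.325 [531.21793707  40.82929325  15.72325836] 51.68292526939225 [-17.12121089  -3.91143167  20.35860178]
-102.26436265747182 31.78171223636391
```

View pics/s4c.png

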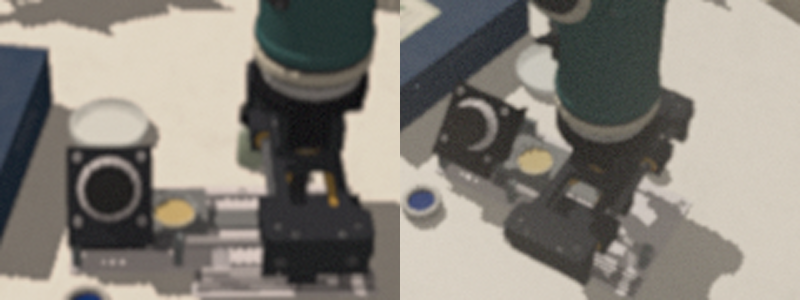

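The carrier is moving under the open lid: the dish went from (207,212) to (175,212) in the side crop. The bar is on its stop with more force than needed, so I'll ease off 1.5 mm and continue.

>>> servo_tool --deltas '[{"xyz": [0, 0, 1], "roll": 0}, {"xyz": [3.8, 1.1, 1.5], "roll": 0}, {"xyz": [8.6, 2.5, 1.5], "roll": 0}, {"xyz": [13.4, 4, 1.5], "roll": 0}, {"xyz": [18.2, 5.4, 1.5], "roll": 0}, {"xyz": [23, 6.8, 1.5], "roll": 0}, {"xyz": [27.8, 8.2, 1.5], "roll": 0}, {"xyz": [30.7, 9.1, 1.5], "roll": 0}, {"xyz": [32.6, 9.7, 1.5], "roll": 0}, {"xyz": [32.6, 9.7, 1.5], "roll": 0}]'

```text
time: 6.62
tool_pos: [570.8, 51.0, 18.1]
eef_rot: [-0.144, 0.99, 0.0, 0.0]
force: [-1.9, -0.1, 3.6]
opening: 51.9
gripper_force: 2.1
```

Run:
```python
from fit import *
s=read_state(); print(s["time"],s["tool_pos"],s["opening"],s["force"])
d=s["tool_pos"][:2]-[638.3,39.4];print(d@[.9588,.284],d@[-.284,.9588])
```

```text
6.625 [570.82640735  51.03379161  18.12404184] 51.901362202413 [-1.9493706  -0.10285232  3.63596202]
-61.38968381838383 30.316979705929217
```

>>> servo_tool --deltas '[{"xyz": [1, 0.3, -0.5], "roll": 0}, {"xyz": [1.9, 0.6, -0.5], "roll": 0}, {"xyz": [2.9, 0.8, -0.5], "roll": 0}, {"xyz": [3.4, 1, -0.5], "roll": 0}, {"xyz": [3.8, 1.1, -0.5], "roll": 0}, {"xyz": [3.8, 1.1, -0.5], "roll": 0}]'

```text
time: 7.38
tool_pos: [573.7, 51.9, 17.6]
eef_rot: [-0.144, 0.99, -0.0, -0.001]
force: [-4.9, -1.7, 5.2]
opening: 52.2
gripper_force: 2.9
```

>>> servo_tool --deltas '[{"xyz": [0.7, 0.2, 0], "roll": 0}, {"xyz": [1.4, 0.4, 0], "roll": 0}, {"xyz": [1.9, 0.6, 0], "roll": 0}, {"xyz": [1.9, 0.6, 0], "roll": 0}]'

```text
time: 7.88
tool_pos: [575.7, 52.5, 17.6]
eef_rot: [-0.144, 0.99, -0.0, -0.0]
force: [-5.1, -1.2, 4.9]
opening: 51.9
gripper_force: 2.7
```

Run:
```python
from fit import *
s=read_state(); print(s["time"],s["tool_pos"],s["opening"],s["force"])
d=s["tool_pos"][:2]-[638.3,39.4];print(d@[.9588,.284],d@[-.284,.9588])
```

```text
7.875 [575.65668508  52.50278107  17.5717661 ] 51.850844267361545 [-5.11997609 -1.15493624  4.88062056]
-56.34122052384732 30.353647926111513
```

Force is still only sliding friction, so I'll keep going in small steps until the stop shows.

>>> servo_tool --deltas '[{"xyz": [0.7, 0.2, 0], "roll": 0}, {"xyz": [1.4, 0.4, 0], "roll": 0}, {"xyz": [1.9, 0.6, 0], "roll": 0}, {"xyz": [1.9, 0.6, 0], "roll": 0}]'

```text
time: 8.38
tool_pos: [575.9, 52.6, 17.5]
eef_rot: [-0.144, 0.99, -0.0, -0.002]
force: [-8.7, -2.6, 10.0]
opening: 52.1
gripper_force: 5.3
```

>>> servo_tool --deltas '[{"xyz": [0.7, 0.2, 0], "roll": 0}, {"xyz": [1.4, 0.4, 0], "roll": 0}, {"xyz": [1.4, 0.4, 0], "roll": 0}]'

```text
time: 8.75
tool_pos: [576.0, 52.6, 17.4]
eef_rot: [-0.143, 0.99, -0.0, -0.004]
force: [-12.8, -5.6, 14.0]
opening: 51.9
gripper_force: 7.4
```

The tool stopped at chamber x −56 with force rising, which matches the home position (−57). I'll check by picture before releasing.

Run:
```python
from fit import *
f=save("wrist","pics/w5.png"); g=grab_frame("scene")
p=[638.3,39.4,.288]
im=cv2.resize(f["pixels"][:,:,::-1],None,fx=1,fy=1).copy()
for a in proj(f,w(p,[(-48,-16,27),(-48,16,27),(0,0,6)])): cv2.drawMarker(im,tuple(a.astype(int).tolist()),(0,0,255),0,9,1)
im=im[150:]
im=cv2.resize(im,(400,193*1))if 0 else im[:, 100:460]
b=g["pixels"][180:290,210:350][:,:,::-1]
cv2.imwrite("pics/w5c.png",np.hstack([im,cv2.resize(np.ascontiguousarray(b),(344,270),interpolation=cv2.INTER_CUBIC)]))
```

```text
(no output)
```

View pics/w5c.png

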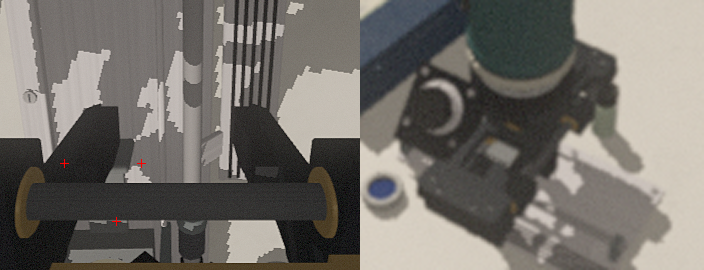

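The grey block edge (110,235) lies beyond the blade line marker (117,220), so the carrier is home. I'll back off the plate with the bar still held, then rise.

>>> servo_tool --deltas '[{"xyz": [-3, -0.9, 0], "roll": 0}, {"xyz": [-6.7, -2, 0.3], "roll": 0}, {"xyz": [-11.5, -3.4, 0.3], "roll": 0}, {"xyz": [-14.4, -4.3, 0.3], "roll": 0}, {"xyz": [-14.4, -4.3, 0.3], "roll": 0}]'

```text
time: 9.48
tool_pos: [565.9, 49.2, 18.4]
eef_rot: [-0.144, 0.99, -0.0, 0.001]
force: [2.9, -0.7, 4.6]
opening: 51.9
gripper_force: 2.1
```

>>> servo_tool --deltas '[{"xyz": [0, 0, 4], "roll": 0}, {"xyz": [0, 0, 9], "roll": 0}, {"xyz": [0, 0, 14], "roll": 0}, {"xyz": [0, 0, 19], "roll": 0}, {"xyz": [0, 0, 24], "roll": 0}, {"xyz": [0, 0, 30], "roll": 0}, {"xyz": [0, 0, 38], "roll": 0}, {"xyz": [0, 0, 55], "roll": 0}, {"xyz": [0, 0, 80], "roll": 0}, {"xyz": [0, 0, 110], "roll": 0}]'

```text
time: 10.72
tool_pos: [564.7, 49.5, 129.1]
eef_rot: [-0.144, 0.99, 0.0, -0.0]
force: [0.4, -0.2, 0.2]
opening: 51.9
gripper_force: 0.0
```

>>> servo_tool --deltas '[{"xyz": [-25, 0, 40], "roll": 0}, {"xyz": [-60, 0, 80], "roll": 0}, {"xyz": [-100, 0, 100], "roll": 0}, {"xyz": [-100, 0, 100], "roll": 0}, {"xyz": [-100, 0, 100], "roll": 0}, {"xyz": [-100, 0, 100], "roll": 0}]'

```text
time: 11.48
tool_pos: [465.3, 49.3, 227.2]
eef_rot: [-0.144, 0.99, 0.0, -0.001]
force: [-0.7, 0.6, 0.4]
opening: 51.9
gripper_force: 0.0
```

Run:
```python
from fit import *
f=save("side","pics/s6.png"); s=read_state(); print(s["time"],s["tool_pos"],s["force"])
g=save("scene","pics/g6.png")
z=lambda i:cv2.resize(np.ascontiguousarray(i[:,:,::-1]),(400,300),interpolation=cv2.INTER_CUBIC)
cv2.imwrite("pics/s6c.png",np.hstack([z(f["pixels"][170:275,220:360]),z(g["pixels"][190:295,210:350])]))
```

```text
11.525 [465.28202533  49.34292982 226.97824223] [ 0.15349375 -0.56956532  0.71218685]
```

View pics/s6c.png

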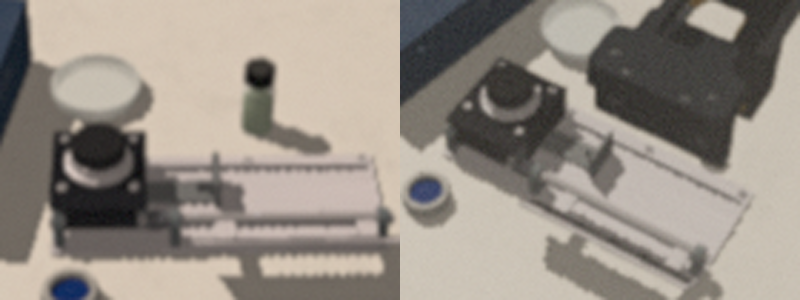

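The lid is shut flat, with the block behind it and only the neck and plate outside. The vial, dish and ring are unmoved, and the hand is clear.

```bash
python3 -c "
from rig import *
print(close_job())"
```

```text
the job is handed in; nothing more can be done
None
```

The carrier is home against the back wall with the lid sprung shut behind its block, the hand is clear, and the job was handed in at about 11.5 s of the 38 s allowed.

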